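Draw out a sprung drying rod and hang a bracket on it

ROBOT

A 6-joint arm with a two-finger parallel gripper is mounted at the origin on a cart in front of the work surface, level with it; the furniture and walls round the work are solid. World frame = base frame: x ahead of the robot, y to its left, z up, the work surface at z = 0. Lengths are in mm, angles in rad, forces in N, time in s.
With the tool pointing down it reaches from about 350 to 775 mm from the base axis. Payload 7.3 kg.
Tool frame: the origin (TCP) lies at the very end of the fingers, on their centre line; the grasp point (between the pads) lies 19 mm behind it; z points along the fingers, y is the direction in which the jaws open and shut (so a half turn about z gives the same grasp; the last joint's range is limited). The gripper opens to 92 mm and grips with 3 to 60 N. Pads are 19 mm wide; open, the fingers measure 130 mm over their backs; the gripper's body (75 mm by 190 mm) begins 47 mm behind the grasp point.
Start: joints at [1.188, 0.342, 1.524, -0, 1.275, -0.146], TCP at [123.145, 510.373, 226.741] pointing down, gripper open.
Joint ranges: [-2.53, 2.53], [-0.77, 2.02], [0.04, 2.7], [-1, 4.14], [0.28, 2.66], [-3.11, 3.11]. Speed limits (rad/s): [2.57, 2.57, 3.14, 3.14, 3.14, 3.14].

INTERFACE

Orientations are given as a 3x3 rotation matrix whose columns are the frame's x, y, z axes.
In Python, from cell import * gives the robot as it stands.
- The arm moves only by the tool arm_command, never from a script. Its argument "rows" is a list that holds one entry, the list of rows, each a list of 5 numbers: the shift along the tool's x, y, z normalised to -1 to 1, where 1 is 0.4 m, then the turn about the tool's z normalised to -1 to 1, where 1 is 30 degrees, then the opening, from -1 (shut) to 1 (fully open). In form: [[[tx, ty, tz, twist, gripper], ...]]. A call has 1 to 8 rows; each row is the pose to reach, as a shift and turn from the pose commanded when the call began, along the tool's axes at that moment; what a row does not reach only later rows make up. A row lasts 1/8 s, in which the tool goes at most 62.5 mm and 10.7 degrees, less where a joint would pass 70% of its speed; a pose out of reach is approached as far as the arm can. A call with a number of a shift or a turn outside -1 to 1 is refused whole. A call with a gripper value outside its range is refused whole. The fingers move at their own pace and stop on an object; the grip force is fixed at half the most. Time passes only in rows, so rows that repeat a pose let the fingers close. It gives the time, the measured TCP pose, the force and the opening at its end, in the units of the state.
- read_state(): the state, without advancing time (a new reading comes with each control period).
- grab_frame(name): name is "scene" or "top" or "wrist"; returns a dict with "color" (384x512x3 uint8, red, green, blue), "fovy" (degrees; the focal length in pixels is half the picture's height over the tangent of half this angle, whatever the lens; pixels are square), "cx", "cy" (the principal point, pixels), "dist_coeffs" ([k1, k2, p1, p2, k3] as OpenCV has them; the pictures are not rectified), "eye" and "attitude" of the camera in the world. Camera axes: x right, y down, z forward; pixel columns grow to the right and rows downward; lengths in mm; the calibration is good to about 2 mm. A picture is of the moment at which its call begins. There is no depth.
- hand_in(): hands the job in, once; it reports no verdict.
The state is a dict: "time_s": time; "qpos": joint angles; "dq": joint speeds; "joint_efforts": joint torques, N m; "ee_pos": TCP position; "eef_rot": TCP orientation; "contact_force": force on the tool from outside, world axes, zero at the start; "wrist_torque": the same for the moment, N m; "grip_width": finger opening in mm.
Only numpy, scipy, OpenCV 4.12 (cv2) and the standard library are available. Lean on these libraries where they do the work, as an engineer would, in place of code of your own. Each camera call takes 0.05 s, during which the arm holds its last target. There are 200 camera calls.

TASK

Draw the sprung rod of the drying stand out by its knob until it reaches its stop and its catch holds it out by itself, without straining it against the stop. Then hang the saddle bracket astride the rod, between knob and casing, so that it hangs there still with its feet down. Leave the other things on the bench where they are.

Things in the scene. Friction and masses are not known exactly. Their poses are not given: they have to be found in the camera images.
- stand: Drying stand, fixed: foot plate 120 x 80 x 8 mm, grey pedestal, and on it a closed grey spring casing 130 x 64 x 60 mm (x, y, z) whose middle is 120 mm and top 150 mm above the bench. Origin: centre of the foot's underside, on the bench. Its -x axis points out of the casing's front face (65 mm ahead of the origin), the way the rod is drawn out.
- knob_back (a point): Point on the rod's axis at the back face of its knob; axes as the stand's, moves with the rod. The rod is a level steel bar, 12 mm in diameter, 120 mm above the bench; the knob on its end is a black disc, 48 mm in diameter, 14 mm thick, extending to -x from here. With the rod in, 46 mm of bare rod lie between casing and knob: room for fingertips behind the knob.
- rod (a joint): How far the rod is drawn out, m; 0 = in. A spring pulls it in with 4 to 9 N. The stop, hidden in the casing, lies anywhere from 0.05 to 0.09; in the last 3 mm before it a catch drops in, and the rod, eased back 3 mm, then stays out. Let go earlier, it springs back. At the stop the pull rises steeply: 15 to 25 N is enough, more than 50 N strains it.
- saddle: Bracket of bare 3 mm sheet metal, about 0.16 kg, standing bow up like a bridge: a tunnel 60 mm long along its x, 38 mm wide inside, 44 mm over its two legs (along y), 62 mm high, with out-turned feet 3 mm thick (80 mm over both, along y). The bow is half round. Origin: centre of its underside between the feet; z up. Can be gripped from above across the legs, along y.
- saddle_bow (a point): Point on the underside of the bow, at its middle: 59 mm above the bracket's origin. It lies on top of the rod, 6 mm above the rod's axis, when the bracket hangs.
- grease_tin: Bystander: round grease tin, 70 mm in diameter, 39 mm high. Origin: centre of its underside.
- rubbing_block: Bystander: small rubbing block, 26 x 48 x 26 mm. Origin: centre of its underside.
- flat_case: Bystander: flat black instrument case, 55 x 170 x 22 mm. Origin: centre of its underside.
Not all that is in view belongs to the job. There is more than one size of the saddle; the job needs the smaller.

How it is judged (in metres and radians):
On the way, in this order (a step that is already met when the one before it is completed fails the run):
1. the rod is held out by its catch, with the robot no longer touching it (value of joint rod above 0.042 m and contact force between each of the arm, the fingers and stand below 0.2 N and velocity of joint rod between -0.01 and 0.01 m/s), for 0.3 s.
2. the saddle bracket sits astride the rod between knob and casing (value of joint rod above 0.042 m and z of saddle_bow in the frame of knob_back between 0.002 and 0.012 m and y of saddle_bow in the frame of knob_back between -0.012 and 0.012 m and x of saddle_bow in the frame of knob_back above 0.02 m and x of saddle_bow in the frame of stand below -0.085 m and angle between saddle's own z axis and vertical below 0.35 rad and linear speed of saddle below 0.03 m/s and angular speed of saddle below 0.5 rad/s), for 0.2 s.
At the end, for the whole second after the job is handed in: Rod held out by its catch (over 42 mm out). Bracket hanging astride it between knob and casing: bow 2 to 12 mm above the rod axis, within 12 mm sideways, its middle at least 20 mm from knob and casing, z axis within 0.35 rad of vertical, at rest (all of step 2 and contact force between saddle and stand above 0.3 N); the robot touches nothing.
It fails at once if the rod or stand is pulled or pushed with more than 50 N (contact force between any of the fingers, the arm and stand above 50 N).
It fails at once if a bystander (grease tin, rubbing block, flat case) is moved more than 30 mm (distance of any of grease_tin, rubbing_block, flat_case from where it was at the start of the episode above 0.03 m).
It also fails if it takes over 58 s, if anything falls off the work surface, if the arm or the gripper's body presses on something with over 40 N, if the wrist force passes 120 N, or if a joint passes its speed limit or range.

## Working session

There is one attempt and no reset: what is moved stays moved. The work goes in short steps, Python scripts to look and compute and a tool call to move; the robot and the scene stay as the last step left them, time stands still between calls to the robot, and variables do not carry over. Pictures are saved under pics/ and viewed, about 8 in all and at most 12, crops included, and the job is handed in when it is done.

Besides the shell and the picture viewer there is one more tool, called after "Call:" as a command line: name --argument value ..., lists and objects as JSON in quotes. arm_command: Moves the arm, as the interface text tells. Its arguments: {"type":"object","properties":{"rows":{"type":"array","items":{"type":"array","items":{"type":"array","items":{"type":"number","minimum":-1,"maximum":1}}}}},"required":["rows"]}

```bash
mkdir -p pics
cat > h.py <<'E'
from cell import *
import numpy as np, cv2
def cam(f):
    h=f["color"].shape[0]; F=h/2/np.tan(np.radians(f["fovy"])/2)
    return np.array([[F,0,f["cx"]],[0,F,f["cy"]],[0,0,1.]]),np.array(f["dist_coeffs"],float),np.array(f["eye"],float),np.array(f["attitude"],float).reshape(3,3)
def ray(f,p):
    K,d,e,R=cam(f); u=cv2.undistortPoints(np.array([[p]],float),K,d)[0,0]
    return e,R@np.array([u[0],u[1],1.])
def onz(f,p,z):
    e,r=ray(f,p); return e+r*(z-e[2])/r[2]
def proj(f,P):
    K,d,e,R=cam(f); q=(np.array(P,float).reshape(-1,3)-e)@R
    return cv2.projectPoints(q,np.zeros(3),np.zeros(3),K,d)[0][:,0]
def save(f,name,box=None,s=1):
    im=f["color"][:,:,::-1]
    if box: im=im[box[1]:box[3],box[0]:box[2]]
    cv2.imwrite("pics/"+name,cv2.resize(im,None,fx=s,fy=s,interpolation=cv2.INTER_CUBIC))
E
python3 - <<'E'
from h import *
import pickle
for n in("scene","top"):
    f=grab_frame(n); pickle.dump(f,open(n+".pkl","wb")); save(f,n+"0.png",None,1.5)
    print(n,f["eye"],np.round(f["attitude"],3).tolist(),f["fovy"])
s=read_state();print(s)
E
```

```text
scene [-180.50084675 1067.13195542  845.37402251] [[-0.836, -0.283, 0.47], [-0.549, 0.412, -0.728], [0.012, -0.866, -0.499]] 49.36126695855801
top [ 314.50969325  -26.92172464 1316.47661234] [[-0.009, -0.984, 0.176], [-1.0, 0.007, -0.013], [0.011, -0.176, -0.984]] 49.54081468341558
{'time_s': 0.1, 'qpos': array([ 1.18798403e+00,  3.42620178e-01,  1.52490079e+00,  1.22393466e-05,
        1.27539882e+00, -1.45965691e-01]), 'dq': array([ 0.00123094, -0.0008423 , -0.00146453, -0.00092098,  0.00233669,
        0.00226133]), 'joint_efforts': array([ 2.66483643e-03, -4.32006741e+01, -2.44694781e+01,  7.19963992e-02,
        5.25870267e-02, -5.60752324e-05]), 'ee_pos': array([123.00911977, 510.02283747, 226.13874621]), 'eef_rot': array([[-9.72081825e-01,  2.34641577e-01, -5.06586935e-04],
       [ 2.34642034e-01,  9.72081072e-01, -1.22669939e-03],
       [ 2.04608893e-04, -1.31131877e-03, -9.99999119e-01]]), 'contact_force': array([-0.66320335, -0.52394885,  0.56635474]), 'wrist_torque': array([-0.00706225, -0.06761187,  0.0256967 ]), 'grip_width': 91.78812870475389}
```

View pics/scene0.png

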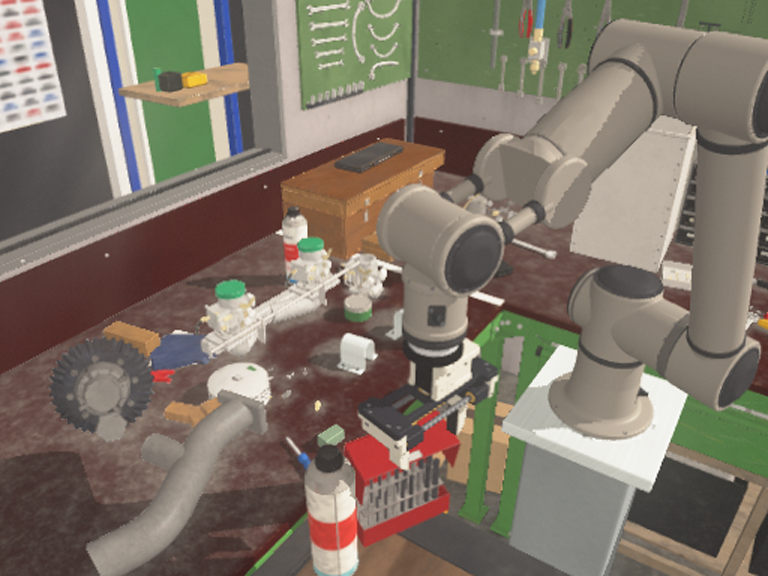

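View pics/top0.png

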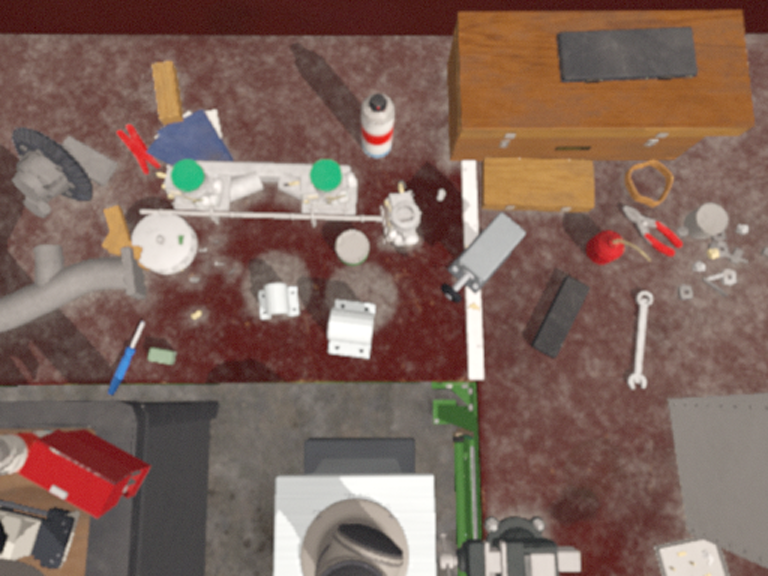

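The scene view shows two white saddles; the top view shows the small one at about (278,300) and the large one at (352,328). The stand's casing is at (487,258) with its knob at (450,292), next to a white rail. The tin is at (352,247), the block at (162,356) and the case at (560,315). I'll enlarge the key areas next.

Run:
```python
from h import *
import pickle
f=pickle.load(open("top.pkl","rb"))
a=f["color"][130:260,280:410,::-1];b=f["color"][150:250,160:260,::-1]
a=cv2.resize(a,(520,520),interpolation=2);b=cv2.resize(b,(280,280),interpolation=2)
im=np.zeros((520,800,3),np.uint8);im[:,:520]=a;im[:280,520:]=b
cv2.imwrite("pics/crop1.png",im)
```

```text
(no output)
```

View pics/crop1.png

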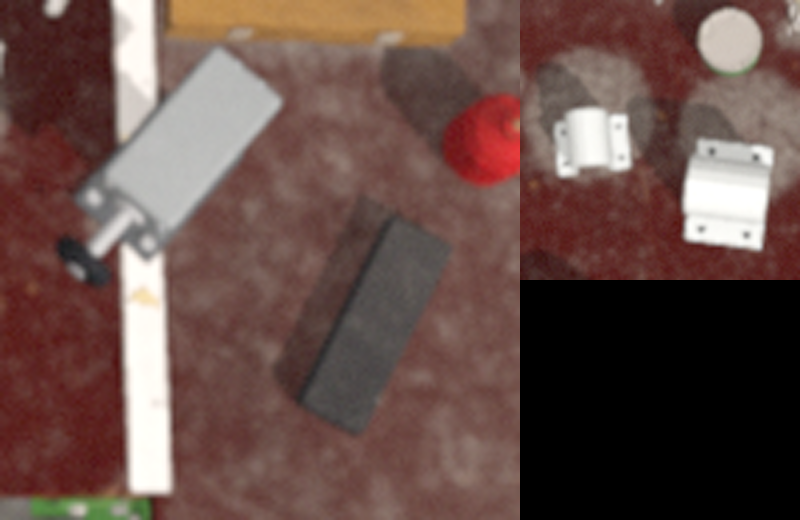

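Run:
```python
from h import *
import pickle
f=pickle.load(open("top.pkl","rb"))
c=lambda u,v:(280+u/4-.0,130+v/4)
for n,p,z in [("back L",(222,47),150),("back R",(283,98),150),("frontL",(105,172),150),("frontR",(165,230),150),("flangeL",(76,198),150),("flangeR",(150,258),150),("knobtop a",(62,240),144),("knob ctr",(83,263),120),("rod root",(125,215),120),("rod at knob",(95,250),120)]:
    print(n,onz(f,c(*p),z).round(0))
c=lambda u,v:(160+(u-520)/2.8,150+v/2.8)
for n,p,z in [("feet",(557,123),3),("",(572,176),3),("",(630,170),3),("",(624,114),3),("bow mid",(594,138),62),("bowtopend",(586,109),62),("bowbotend",(602,168),62),("big bow",(728,193),80),("tin",(730,40),39)]:
    print(n,onz(f,c(*p),z).round(0))
```

```text
back L [ 655. -294.  150.]
back R [ 617. -336.  150.]
frontL [ 563. -206.  150.]
frontR [ 520. -247.  150.]
flangeL [ 544. -184.  150.]
flangeR [ 500. -236.  150.]
knobtop a [ 515. -174.  144.]
knob ctr [ 502. -192.  120.]
rod root [ 537. -224.  120.]
rod at knob [ 511. -201.  120.]
feet [529. 199.   3.]
 [468. 181.   3.]
 [474. 115.   3.]
 [539. 123.   3.]
bow mid [502. 148.  62.]
bowtopend [534. 158.  62.]
bowbotend [469. 139.  62.]
big bow [439.   3.  80.]
tin [616.   1.  39.]
```

Call:
arm_command --rows '[[[-0.93,-0.6,0,1,1],[-0.93,-0.6,0,1,1],[-0.93,-0.6,0,1,1],[-0.93,-0.6,0,1,1],[-0.93,-0.6,0,1,1],[-0.93,-0.6,0,1,1],[-0.93,-0.6,0,1,1],[-0.93,-0.6,0,1,1]]]'

```text
time_s: 1.1
ee_pos: [430.6, 186.9, 226.2]
eef_rot: [[-0.721, 0.693, -0.0], [0.693, 0.721, -0.001], [-0.0, -0.001, -1.0]]
contact_force: [0.3, 1.1, -0.3]
grip_width: 91.9
```

Run:
```python
from h import *
import pickle
f=grab_frame("wrist"); pickle.dump(f,open("w1.pkl","wb"));save(f,"w1.png")
print(f["eye"],f["attitude"],proj(f,[[502,148,62],[470,150,3]]))
```

```text
[378.8038881  234.91980011 384.92959368] [[ 6.93126747e-01  6.96117569e-01  1.87071224e-01]
 [ 7.20815726e-01 -6.69393836e-01 -1.79823751e-01]
 [ 4.58517291e-05  2.59484531e-01 -9.65747263e-01]] [[270.39074109 243.82140382]
 [252.79098938 208.96458507]]
```

Call:
arm_command --rows '[[[-0.67,-0.56,0,0,1],[-0.67,-0.56,0,0,1],[-0.67,-0.56,0,0,1],[-0.67,-0.56,0,0,1],[-0.67,-0.56,0,0,1],[-0.67,-0.56,0,0,1],[-0.67,-0.56,0,0,1]]]'

```text
time_s: 2.02
ee_pos: [468.3, -157.8, 226.2]
eef_rot: [[-0.723, 0.691, -0.001], [0.691, 0.723, 0.001], [0.001, -0.0, -1.0]]
contact_force: [-0.9, -0.8, -0.4]
grip_width: 91.8
```

Run:
```python
from h import *
import pickle
f=grab_frame("wrist"); pickle.dump(f,open("w2.pkl","wb"));save(f,"w2.png")
print(f["eye"],f["attitude"],proj(f,[[511,-201,120],[544,-233,120],[563,-206,150]]))
g=pickle.load(open("w1.pkl","rb"))
cv2.imwrite("pics/w12.png",cv2.resize(np.hstack([g["color"],f["color"]])[:,:,::-1],None,fx=.78,fy=.78))
```

```text
[ 416.38197131 -110.10321807  385.01741199] [[ 6.90468105e-01  6.98707576e-01  1.87247212e-01]
 [ 7.23362600e-01 -6.67144061e-01 -1.77947607e-01]
 [ 5.87524661e-04  2.58314777e-01 -9.66060625e-01]] [[250.75225753 252.46498109]
 [250.42692697 292.90550441]
 [285.40026946 306.87525523]]
```

View pics/w12.png

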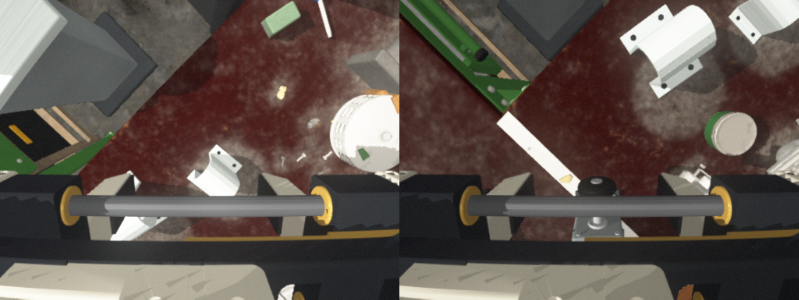

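Run:
```python
from h import *
import pickle
f=pickle.load(open("w2.pkl","rb"));g=pickle.load(open("w1.pkl","rb"))
a=f["color"][215:315,200:320,::-1];b=g["color"][180:260,220:320,::-1]
a=cv2.resize(a,(480,400),interpolation=2);b=cv2.resize(b,(320,256),interpolation=2)
im=np.zeros((400,800,3),np.uint8);im[:,:480]=a;im[:256,480:]=b
cv2.imwrite("pics/crop2.png",im)
```

```text
(no output)
```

View pics/crop2.png

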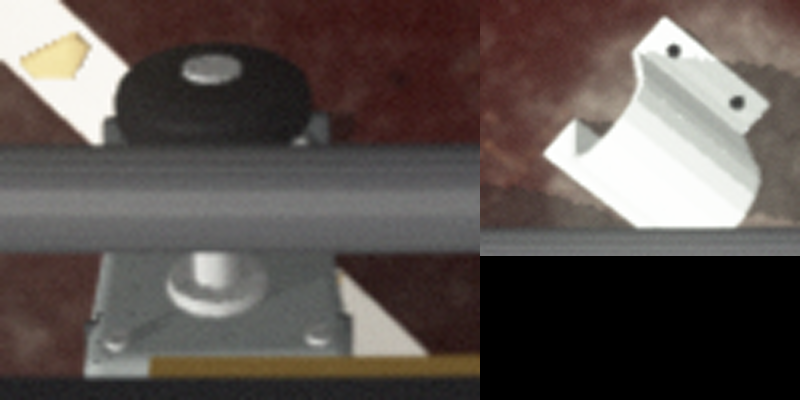

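Run:
```python
from h import *
import pickle
f=pickle.load(open("w2.pkl","rb"));c=lambda u,v:(200+u/4,215+v/4)
for n,p,z in [("boss",(212,68),120),("knob L",(116,95),120),("knob R",(312,95),120),("rod",(211,255),120),("rod root",(214,285),120),("casL",(88,375),150),("casR",(352,355),150)]: print(n,onz(f,c(*p),z).round(1))
g=pickle.load(open("w1.pkl","rb"));c=lambda u,v:(220+(u-480)/3.2,180+v/3.2)
for n,p,z in [("foot",(667,17),3),("foot",(769,104),3),("foot inner",(746,133),3),("bow front foot L",(545,155),3),("near top",(640,52),40)]: print(n,onz(g,c(*p),z).round(1))
```

```text
boss [ 496.8 -184.4  120. ]
knob L [ 485.8 -206.2  120. ]
knob R [ 518.7 -171.7  120. ]
rod [ 533.6 -219.8  120. ]
rod root [ 540.5 -225.3  120. ]
casL [ 523.6 -250.1  150. ]
casR [ 562.1 -202.   150. ]
foot [469.8 197.6   3. ]
foot [528.4 203.3   3. ]
foot inner [531.4 187.4   3. ]
bow front foot L [478.5 117.8   3. ]
near top [464.  184.6  40. ]
```

Call:
arm_command --rows '[[[-0.19,0,0,0,-0.48],[-0.19,0,0,0,-0.48],[-0.19,0,0,0,-0.48],[-0.19,0,0.08,0,-0.48],[-0.19,0,0.08,0,-0.48],[-0.19,0,0.12,0,-0.48],[-0.19,0,0.12,0,-0.48]]]'

```text
time_s: 2.95
ee_pos: [522.8, -208.5, 179.2]
eef_rot: [[-0.725, 0.689, -0.001], [0.689, 0.725, 0.001], [0.001, -0.0, -1.0]]
contact_force: [0.8, 1.5, -0.2]
grip_width: 27.1
```

Run:
```python
from h import *
f=grab_frame("wrist"); save(f,"w3.png",(130,180,382,369),3)
f=grab_frame("scene"); save(f,"s3.png",(250,130,400,240),5)
```

```text
(no output)
```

View pics/w3.png

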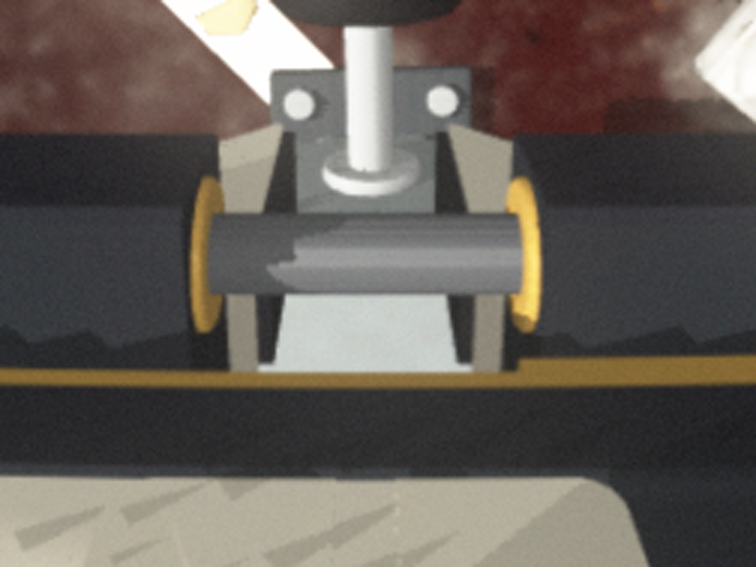

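The wrist view shows the rod (column 368) centred between the half-closed fingers (about 366), with the knob ahead of them. I'm lowering behind the knob.

Call:
arm_command --rows '[[[0,0,0.06,0,-0.48],[0,0,0.12,0,-0.48],[0,0,0.185,0,-0.48],[0,0,0.185,0,-0.48],[0,0,0.185,0,-0.48]]]'

```text
time_s: 3.68
ee_pos: [524.1, -209.9, 106.2]
eef_rot: [[-0.725, 0.689, 0.002], [0.689, 0.725, -0.001], [-0.002, 0.001, -1.0]]
contact_force: [-0.2, 0.1, 1.1]
grip_width: 23.7
```

Call:
arm_command --rows '[[[0.02,0,0,0,-0.48],[0.04,0,0,0,-0.48],[0.06,0,0,0,-0.48],[0.08,0,0,0,-0.48],[0.08,0,0,0,-0.48]]]'

```text
time_s: 4.3
ee_pos: [500.6, -188.3, 105.9]
eef_rot: [[-0.725, 0.689, 0.003], [0.689, 0.725, -0.003], [-0.004, -0.0, -1.0]]
contact_force: [1.8, -4.8, 0.1]
grip_width: 23.5
```

Call:
arm_command --rows '[[[0.015,0,0,0,-0.48],[0.03,0,0,0,-0.48],[0.045,0,0,0,-0.48],[0.06,0,0,0,-0.48],[0.065,0,0,0,-0.48],[0.07,0,0,0,-0.48]]]'

```text
time_s: 5.05
ee_pos: [481.0, -170.5, 106.0]
eef_rot: [[-0.725, 0.689, 0.004], [0.689, 0.725, -0.005], [-0.007, -0.001, -1.0]]
contact_force: [2.0, -10.3, -1.1]
grip_width: 24.0
```

Call:
arm_command --rows '[[[0.003,0,0,0,-0.48],[0.006,0,0,0,-0.48],[0.009,0,0,0,-0.48]]]'

```text
time_s: 5.42
ee_pos: [478.4, -168.1, 105.9]
eef_rot: [[-0.725, 0.689, 0.004], [0.689, 0.725, -0.005], [-0.007, -0.001, -1.0]]
contact_force: [1.2, -10.0, -1.0]
grip_width: 23.9
```

Call:
arm_command --rows '[[[0.0025,0,0,0,-0.48],[0.005,0,0,0,-0.48],[0.0075,0,0,0,-0.48]]]'

```text
time_s: 5.8
ee_pos: [476.2, -166.1, 106.0]
eef_rot: [[-0.725, 0.689, 0.004], [0.689, 0.725, -0.005], [-0.007, -0.001, -1.0]]
contact_force: [2.4, -10.9, -1.4]
grip_width: 24.3
```

Call:
arm_command --rows '[[[0.0025,0,0,0,-0.48],[0.005,0,0,0,-0.48],[0.0075,0,0,0,-0.48]]]'

```text
time_s: 6.18
ee_pos: [474.0, -164.2, 106.0]
eef_rot: [[-0.725, 0.689, 0.004], [0.689, 0.725, -0.005], [-0.007, -0.001, -1.0]]
contact_force: [1.5, -11.3, -0.1]
grip_width: 23.8
```

Call:
arm_command --rows '[[[0.0025,0,0,0,-0.48],[0.005,0,0,0,-0.48],[0.0075,0,0,0,-0.48]]]'

```text
time_s: 6.55
ee_pos: [471.8, -162.2, 105.9]
eef_rot: [[-0.725, 0.689, 0.004], [0.689, 0.725, -0.006], [-0.007, -0.001, -1.0]]
contact_force: [1.5, -11.2, -0.4]
grip_width: 23.9
```

Call:
arm_command --rows '[[[0.0025,0,0,0,-0.48],[0.005,0,0,0,-0.48],[0.0075,0,0,0,-0.48]]]'

```text
time_s: 6.92
ee_pos: [469.6, -160.1, 106.0]
eef_rot: [[-0.725, 0.689, 0.004], [0.689, 0.725, -0.006], [-0.007, -0.001, -1.0]]
contact_force: [1.4, -12.4, -1.2]
grip_width: 23.8
```

Call:
arm_command --rows '[[[0.0025,0,0,0,-0.48],[0.005,0,0,0,-0.48],[0.0075,0,0,0,-0.48]]]'

```text
time_s: 7.3
ee_pos: [467.5, -158.1, 105.9]
eef_rot: [[-0.725, 0.689, 0.004], [0.689, 0.725, -0.006], [-0.007, -0.001, -1.0]]
contact_force: [1.7, -11.1, -0.3]
grip_width: 24.3
```

Call:
arm_command --rows '[[[0.0025,0,0,0,-0.48],[0.005,0,0,0,-0.48],[0.0075,0,0,0,-0.48]]]'

```text
time_s: 7.68
ee_pos: [465.3, -156.0, 105.9]
eef_rot: [[-0.725, 0.689, 0.004], [0.689, 0.725, -0.006], [-0.007, -0.001, -1.0]]
contact_force: [1.7, -12.6, 0.4]
grip_width: 24.1
```

Call:
arm_command --rows '[[[0.0025,0,0,0,-0.48],[0.005,0,0,0,-0.48],[0.0075,0,0,0,-0.48]]]'

```text
time_s: 8.05
ee_pos: [463.2, -154.0, 106.0]
eef_rot: [[-0.725, 0.689, 0.004], [0.689, 0.725, -0.006], [-0.007, -0.001, -1.0]]
contact_force: [1.5, -13.3, -0.1]
grip_width: 24.0
```

The force has a sideways part of about 8 N, so the rod is rubbing one finger because my axis estimate is a few degrees out. I'm shifting sideways to relieve it.

Call:
arm_command --rows '[[[0,-0.006,0,0,-0.48],[0,-0.012,0,0,-0.48],[0,-0.012,0,0,-0.48]]]'

```text
time_s: 8.43
ee_pos: [461.5, -155.8, 106.2]
eef_rot: [[-0.724, 0.689, 0.008], [0.689, 0.724, -0.003], [-0.008, 0.003, -1.0]]
contact_force: [8.0, -3.5, -0.3]
grip_width: 23.8
```

Call:
arm_command --rows '[[[0.0025,0,0,0,-0.48],[0.005,0,0,0,-0.48],[0.0075,0,0,0,-0.48]]]'

```text
time_s: 8.8
ee_pos: [459.6, -154.1, 106.3]
eef_rot: [[-0.725, 0.689, 0.008], [0.689, 0.725, -0.004], [-0.009, 0.003, -1.0]]
contact_force: [8.6, -4.7, -1.7]
grip_width: 23.3
```

Call:
arm_command --rows '[[[0.0025,0,0,0,-0.48],[0.005,0,0,0,-0.48],[0.0075,0,0,0,-0.48]]]'

```text
time_s: 9.18
ee_pos: [458.0, -152.5, 106.4]
eef_rot: [[-0.725, 0.689, 0.009], [0.689, 0.725, -0.005], [-0.01, 0.003, -1.0]]
contact_force: [11.7, -7.4, -4.5]
grip_width: 23.9
```

Call:
arm_command --rows '[[[0.0025,0,0,0,-0.48],[0.0025,0,0,0,-0.48]]]'

```text
time_s: 9.43
ee_pos: [457.9, -152.5, 106.4]
eef_rot: [[-0.725, 0.689, 0.011], [0.689, 0.725, -0.006], [-0.012, 0.003, -1.0]]
contact_force: [12.3, -8.5, -5.4]
grip_width: 23.9
```

Call:
arm_command --rows '[[[0.0025,0,0,0,-0.48],[0.0025,0,0,0,-0.48]]]'

```text
time_s: 9.68
ee_pos: [457.9, -152.5, 106.5]
eef_rot: [[-0.725, 0.689, 0.013], [0.689, 0.725, -0.007], [-0.014, 0.003, -1.0]]
contact_force: [14.5, -11.8, -7.6]
grip_width: 23.4
```

Position has stopped while the axial force rises to about 18.6 N, so the rod is at its stop. Easing back slowly.

Call:
arm_command --rows '[[[-0.005,0,0,0,-0.48],[-0.01,0,0,0,-0.48],[-0.013,0,0,0,-0.48],[-0.016,0,0,0,-0.48],[-0.019,0,0,0,-0.48],[-0.022,0,0,0,-0.48],[-0.025,0,0,0,-0.48]]]'

```text
time_s: 10.55
ee_pos: [459.5, -155.8, 104.7]
eef_rot: [[-0.725, 0.689, -0.001], [0.689, 0.725, 0.001], [0.001, -0.0, -1.0]]
contact_force: [0.6, -0.6, 0.5]
grip_width: 23.7
```

Call:
arm_command --rows '[[[-0.015,0,0,0,-0.48],[-0.03,0,0,0,-0.48],[-0.03,0,0,0,-0.48]]]'

```text
time_s: 10.92
ee_pos: [469.1, -164.8, 104.5]
eef_rot: [[-0.724, 0.689, -0.0], [0.689, 0.724, 0.0], [0.0, -0.0, -1.0]]
contact_force: [0.2, -0.1, 0.2]
grip_width: 23.9
```

Call:
arm_command --rows '[[[0,0,-0.1,0,-0.48],[0,0,-0.2,0,-0.48],[0,0,-0.3,0,-0.48],[0,0,-0.35,0,-0.3],[0,0,-0.35,0,0.2]]]'

```text
time_s: 11.55
ee_pos: [469.4, -164.7, 245.9]
eef_rot: [[-0.725, 0.689, 0.003], [0.689, 0.725, -0.001], [-0.003, 0.001, -1.0]]
contact_force: [-0.9, 0.3, -0.5]
grip_width: 37.8
```

Run:
```python
from h import *
import pickle
s=grab_frame("scene");t=grab_frame("top");pickle.dump((s,t),open("st2.pkl","wb"))
f=grab_frame("wrist");pickle.dump(f,open("w4.pkl","wb"))
b=cv2.resize(t["color"][130:230,270:370,::-1],(400,400),interpolation=2)
a=cv2.resize(f["color"][200:300,190:290,::-1],(400,400),interpolation=2)
cv2.imwrite("pics/crop4.png",np.hstack([a,b]))
print(read_state()["ee_pos"])
```

```text
[ 468.2226491  -164.06092706  243.34186077]
```

View pics/crop4.png

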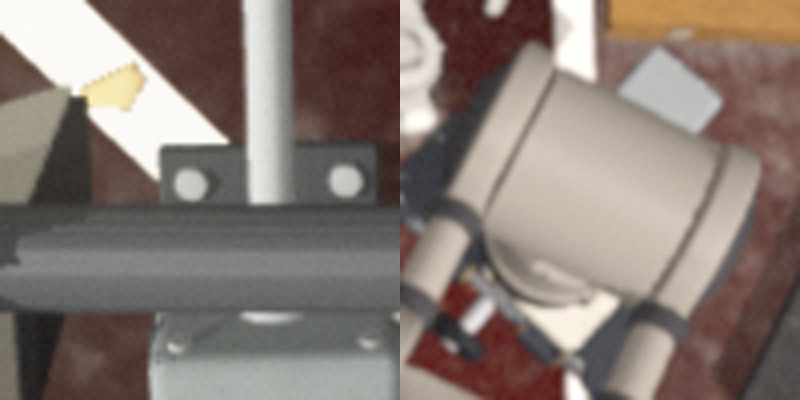

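Call:
arm_command --rows '[[[0.34,0.81,0,-1,1],[0.34,0.81,0,-1,1],[0.34,0.81,0,-1,1],[0.34,0.81,0,-1,1],[0.34,0.81,0,-1,1],[0.34,0.81,0,-1,1],[0.34,0.81,0,-1,1]]]'

```text
time_s: 12.58
ee_pos: [593.3, 166.6, 242.3]
eef_rot: [[-0.973, 0.231, -0.003], [0.231, 0.973, 0.0], [0.003, -0.001, -1.0]]
contact_force: [-0.2, -1.0, -0.0]
grip_width: 91.6
```

Call:
arm_command --rows '[[[0,0,0,-0.66,1],[0,0,0,-0.66,1],[0,0,0,-0.66,1],[0,0,0,-0.66,1]]]'

```text
time_s: 13.08
ee_pos: [593.4, 163.3, 244.3]
eef_rot: [[-0.995, -0.105, -0.001], [-0.105, 0.995, -0.0], [0.001, -0.0, -1.0]]
contact_force: [0.2, 0.1, -0.6]
grip_width: 91.9
```

Run:
```python
from h import *
import pickle
t=grab_frame("top");f=grab_frame("wrist");pickle.dump((f,t),open("w5.pkl","wb"))
print(read_state()["ee_pos"],proj(f,[[503,157,62],[503,157,0]]))
b=cv2.resize(t["color"][150:230,270:350,::-1],(400,400),interpolation=2)
c=proj(f,[503,157,30])[0].astype(int);print(c);x=int(np.clip(c[0]-70,0,372));y=int(np.clip(c[1]-70,0,244));print(x,y)
a=cv2.resize(f["color"][y:y+140,x:x+140,::-1],(400,400),interpolation=2)
cv2.imwrite("pics/crop5.png",np.hstack([a,b]))
w=pickle.load(open("w4.pkl","rb"))
p=onz(w,(257.25,200),120);q=onz(w,(258,250),120);print(p,q,np.degrees(np.arctan2(*(p-q)[1::-1])))
```

```text
[593.52915846 163.63459897 244.53890185] [[254.07078759  96.69631744]
 [253.59299482  99.48174608]]
[253  98]
183 28
[ 480.19626173 -168.92532575  120.        ] [ 520.51967658 -205.78135125  120.        ] 137.57235961899693
```

View pics/crop5.png

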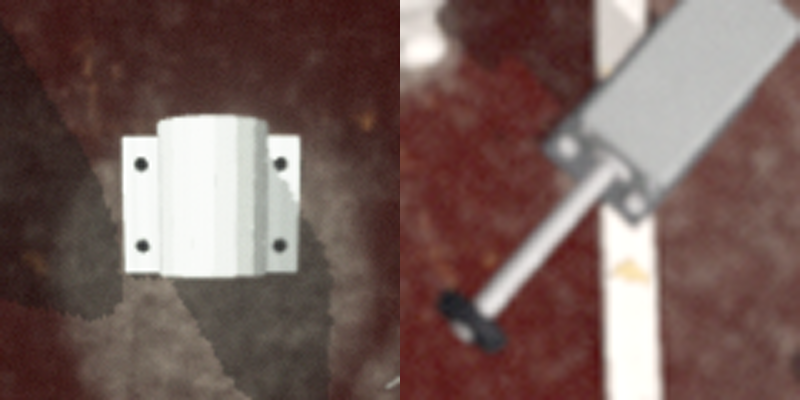

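The saddle is square to the image: feet corners at (122,136), (300,136), (300,272) and (123,272) in the crop. The top view shows the rod standing out from (482,310) to (610,165), held by its catch.

Run:
```python
from h import *
import pickle
f,t=pickle.load(open("w5.pkl","rb"))
k=140/400;c=lambda u,v:(183+u*k,28+v*k)
P=np.array([onz(f,c(*p),3) for p in [(122,136),(300,136),(300,272),(123,272)]]);print(P.round(1),P.mean(0).round(1))
B=np.array([onz(f,c(*p),62) for p in [(213,116),(213,277)]]);print("bow",B.round(1),B.mean(0).round(1))
H=np.array([onz(f,c(*p),3) for p in [(141,164),(280,163),(280,245),(143,245)]]);print("holes",H.round(1),H.mean(0))
c=lambda u,v:(270+u/5-80,150+v/5)
Q=[onz(t,c(*p),120) for p in [(482,310),(612,165),(470,322)]]
print(np.round(Q,1),np.degrees(np.arctan2(*(Q[0]-Q[1])[1::-1])))
```

```text
[[477.4 118.2   3. ]
 [468.9 197.7   3. ]
 [528.4 205.7   3. ]
 [537.1 123.9   3. ]] [503.  161.4   3. ]
bow [[473.2 157.6  62. ]
 [533.2 164.2  62. ]] [503.2 160.9  62. ]
holes [[488.5 127.8   3. ]
 [481.4 190.2   3. ]
 [517.3 194.8   3. ]
 [524.  132.    3. ]] [502.81561653 161.23794015   3.        ]
[[ 454.4 -149.1  120. ]
 [ 539.2 -227.4  120. ]
 [ 447.5 -142.   120. ]] 137.29367338321518
```

Call:
arm_command --rows '[[[0.226,0.018,0,0,1],[0.226,0.018,0.1,0,1],[0.226,0.018,0.25,0,1],[0.226,0.018,0.4,0,1],[0.226,0.018,0.5,0,1],[0.226,0.018,0.57,0,1],[0.226,0.018,0.57,0,1],[0.226,0.018,0.57,0,1]]]'

```text
time_s: 14.18
ee_pos: [503.8, 161.5, 17.8]
eef_rot: [[-0.994, -0.108, 0.002], [-0.108, 0.994, 0.0], [-0.002, 0.0, -1.0]]
contact_force: [0.2, -0.1, 0.5]
grip_width: 91.4
```

Call:
arm_command --rows '[[[0,0,0,0,-0.2],[0,0,0,0,-0.2],[0,0,0,0,-0.4],[0,0,0,0,-0.4],[0,0,0,0,-0.4],[0,0,0,0,-0.4]]]'

```text
time_s: 14.92
ee_pos: [503.0, 161.4, 16.7]
eef_rot: [[-0.994, -0.109, -0.0], [-0.109, 0.994, 0.0], [0.0, 0.0, -1.0]]
contact_force: [1.2, -0.0, 0.6]
grip_width: 44.0
```

Call:
arm_command --rows '[[[0,0,-0.08,0,-0.4],[0,0,-0.2,0,-0.4],[0,0,-0.35,0,-0.4],[0,0,-0.5,0,-0.4],[0,0,-0.5,0,-0.4]]]'

```text
time_s: 15.55
ee_pos: [505.3, 161.9, 221.5]
eef_rot: [[-0.994, -0.109, 0.01], [-0.109, 0.994, 0.002], [-0.01, 0.001, -1.0]]
contact_force: [0.1, -0.4, -1.9]
grip_width: 44.0
```

Call:
arm_command --rows '[[[0.107,-0.1,0,0.25,-0.4],[0.107,-0.22,0,0.5,-0.4],[0.107,-0.36,0,0.75,-0.4],[0.107,-0.5,0,1,-0.4],[0.107,-0.64,0,1,-0.4],[0.107,-0.76,0,1,-0.4],[0.107,-0.86,0,1,-0.4],[0.107,-0.86,0,1,-0.4]]]'

```text
time_s: 16.55
ee_pos: [497.1, -187.4, 214.7]
eef_rot: [[-0.914, 0.406, -0.003], [0.406, 0.914, 0.001], [0.003, -0.0, -1.0]]
contact_force: [1.0, 0.5, -1.8]
grip_width: 43.8
```

Call:
arm_command --rows '[[[0,0,0,0.3,-0.4],[0,0,0,0.62,-0.4],[0,0,0,0.62,-0.4],[0,0,0,0.62,-0.4]]]'

```text
time_s: 17.05
ee_pos: [497.5, -184.5, 216.2]
eef_rot: [[-0.741, 0.671, -0.001], [0.671, 0.741, 0.001], [0.001, -0.0, -1.0]]
contact_force: [0.0, 0.7, -1.2]
grip_width: 43.8
```

Run:
```python
from h import *
import pickle
s=grab_frame("scene");f=grab_frame("wrist");pickle.dump((f,s),open("w6.pkl","wb"))
c=proj(s,[497,-186,150])[0].astype(int);print(c,read_state()["ee_pos"])
b=cv2.resize(s["color"][c[1]-50:c[1]+50,c[0]-50:c[0]+50,::-1],(400,400),interpolation=2)
a=cv2.resize(f["color"][100:300,156:356,::-1],(400,400),interpolation=2)
cv2.imwrite("pics/crop6.png",np.hstack([a,b]))
```

```text
[293 163] [ 497.68506128 -184.76293219  216.44918905]
```

View pics/crop6.png

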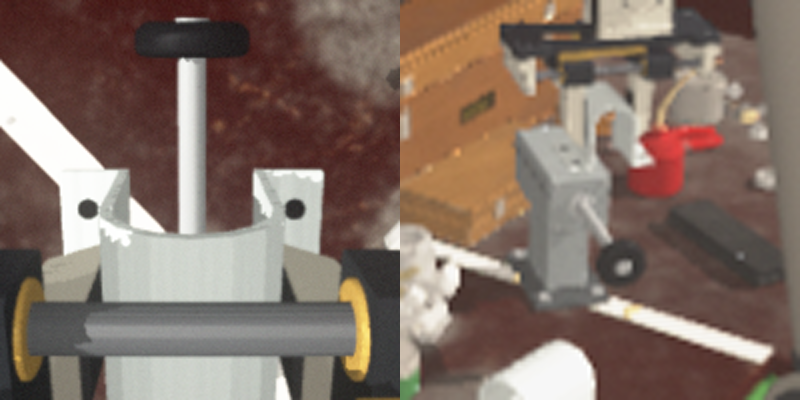

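The wrist view shows the rod (column 192) centred in the tunnel and parallel to it, with the knob well ahead. I'll check the position along the rod before lowering.

Run:
```python
from h import *
import pickle
f,s=pickle.load(open("w6.pkl","rb"));u=np.array([-.741,.671,0])
for p,z in [((156+96,100+57/2),120),((156+96,100+20/2),144),((156+96,100+115),120)]:
    q=onz(f,p,z);d=q-[497.7,-184.8,0];print(q.round(1),"along",d@u,"lat",d@[.671,.741,0])
```

```text
[ 453.3 -145.3  120. ] along 59.41389312755859 lat -0.4958717928708978
[ 442.2 -135.3  144. ] along 74.27486071947914 lat -0.5659393643661904
[ 510.8 -197.3  120. ] along -18.050391405939138 lat -0.4785734908471083
```

Call:
arm_command --rows '[[[0,0,0.08,0,-0.4],[0,0,0.16,0,-0.4],[0,0,0.23,0,-0.4],[0,0,0.29,0,-0.4],[0,0,0.32,0,-0.4],[0,0,0.325,0,-0.4],[0,0,0.325,0,-0.4]]]'

```text
time_s: 18.02
ee_pos: [498.3, -185.4, 87.4]
eef_rot: [[-0.739, 0.674, 0.001], [0.674, 0.739, -0.001], [-0.001, 0.0, -1.0]]
contact_force: [-0.5, -0.4, -1.2]
grip_width: 43.8
```

Call:
arm_command --rows '[[[0,0,0.003,0,-0.4],[0,0,0.006,0,-0.4],[0,0,0.006,0,-0.4]]]'

```text
time_s: 18.4
ee_pos: [497.8, -185.2, 84.4]
eef_rot: [[-0.739, 0.674, 0.0], [0.674, 0.739, -0.0], [-0.0, 0.0, -1.0]]
contact_force: [-0.1, 0.1, -2.0]
grip_width: 44.3
```

Call:
arm_command --rows '[[[0,0,0.0025,0,-0.4],[0,0,0.0025,0,-0.4]]]'

```text
time_s: 18.65
ee_pos: [497.9, -185.2, 83.5]
eef_rot: [[-0.739, 0.674, 0.0], [0.674, 0.739, -0.0], [-0.0, 0.0, -1.0]]
contact_force: [-0.8, -0.3, 0.8]
grip_width: 44.3
```

Call:
arm_command --rows '[[[0,0,0.0025,0,-0.4],[0,0,0.0025,0,-0.4]]]'

```text
time_s: 18.9
ee_pos: [498.0, -185.3, 83.4]
eef_rot: [[-0.739, 0.674, 0.001], [0.674, 0.739, -0.001], [-0.001, 0.0, -1.0]]
contact_force: [-2.3, 1.3, 8.4]
grip_width: 43.5
```

Call:
arm_command --rows '[[[0,0,-0.0025,0,-0.4],[0,0,-0.0025,0,0.02],[0,0,-0.0025,0,0.06],[0,0,-0.0025,0,0.1],[0,0,-0.0025,0,0.2],[0,0,-0.0025,0,0.4],[0,0,-0.0025,0,0.4],[0,0,-0.0025,0,0.4]]]'

```text
time_s: 19.9
ee_pos: [497.8, -185.2, 83.3]
eef_rot: [[-0.739, 0.674, 0.0], [0.674, 0.739, 0.0], [-0.0, 0.0, -1.0]]
contact_force: [0.4, 0.2, 1.0]
grip_width: 64.1
```

Run:
```python
from h import *
s=grab_frame("scene");f=grab_frame("wrist")
c=[293,163]
b=cv2.resize(s["color"][c[1]-50:c[1]+50,c[0]-50:c[0]+50,::-1],(400,400),interpolation=2)
a=cv2.resize(f["color"][100:300,156:356,::-1],(400,400),interpolation=2)
cv2.imwrite("pics/crop7.png",np.hstack([a,b]))
```

```text
(no output)
```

View pics/crop7.png

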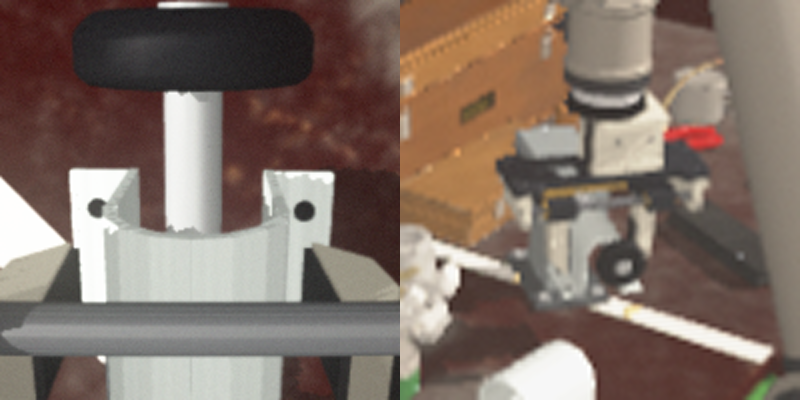

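The saddle hangs upright and level on the rod, and the fingers are clear on both sides. I'm lifting straight up.

Call:
arm_command --rows '[[[0,0,-0.05,0,0.4],[0,0,-0.15,0,0.4],[0,0,-0.3,0,0.4],[0,0,-0.4,0,0.4],[0,0,-0.4,0,0.4]]]'

```text
time_s: 20.62
ee_pos: [499.2, -185.9, 246.8]
eef_rot: [[-0.739, 0.674, 0.006], [0.674, 0.739, -0.003], [-0.007, 0.002, -1.0]]
contact_force: [-0.1, 0.6, -0.1]
grip_width: 64.0
```

Call:
arm_command --rows '[[[-0.1,0.6,0,0,0.4],[-0.1,0.6,0,0,0.4],[-0.1,0.6,0,0,0.4],[-0.1,0.6,0,0,0.4],[-0.1,0.6,0,0,0.4],[-0.1,0.6,0,0,0.4]]]'

```text
time_s: 21.38
ee_pos: [688.4, -34.9, 241.5]
eef_rot: [[-0.739, 0.674, -0.003], [0.674, 0.739, 0.0], [0.002, -0.002, -1.0]]
contact_force: [-0.8, -0.6, 0.0]
grip_width: 64.6
```

Run:
```python
from h import *
s=grab_frame("scene");t=grab_frame("top")
b=cv2.resize(s["color"][113:213,243:343,::-1],(400,400),interpolation=2)
a=cv2.resize(t["color"][140:240,270:370,::-1],(400,400),interpolation=2)
cv2.imwrite("pics/crop8.png",np.hstack([a,b]))
```

```text
(no output)
```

View pics/crop8.png

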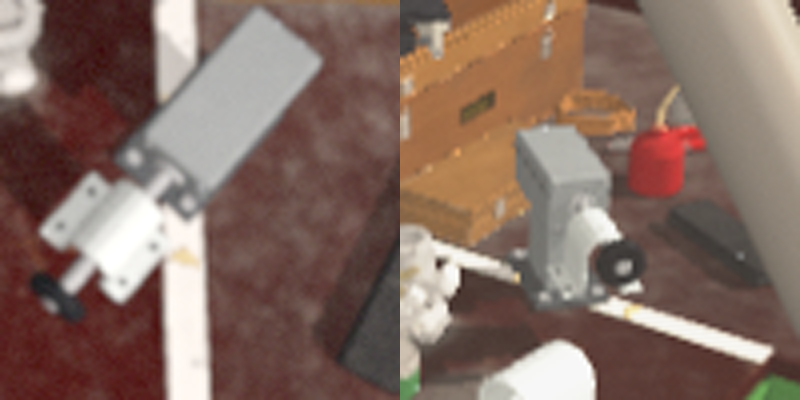

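The saddle hangs mid-rod with its feet down, and the rod is still out. Handing in.

```bash
python3 -c "
from cell import *
print(hand_in())"
```

```text
the job is handed in; nothing more can be done
None
```

I drew the rod out to its stop, the catch holds it, and the small saddle bracket now hangs astride it. I handed the job in at about 21.5 s of the 58 s allowed; the hand-in gave no verdict.

- **Rod:** I pulled it out with two part-closed fingers behind the knob. It stopped at about 74 mm, with roughly 19 N of axial pull. After easing back 3 mm the force dropped to zero and the rod stayed out, at about 71 mm.
- **Bracket:** I gripped it across its legs (fingers stopped at 44 mm, as expected), turned it to the rod's line and lowered it midway between knob and casing. It was about 59 mm from the knob and 58 mm from the casing.
- **Last checks:** The final top and scene pictures show the rod still out and the bracket hanging mid-rod, feet down, with the arm clear. I did not touch the other things on the bench, but I did not measure them again at the end.

Two checks did not agree:
- **Sideways force:** During the pull there was about 8 N of sideways force, from friction or a slightly wrong estimate of the rod's direction. I relieved it with a small sideways shift.
- **Camera offset:** The top camera disagreed with the wrist camera by about 3 to 6 mm sideways. I trusted the wrist camera, and the grasp and fit were consistent with it.

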